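# Plug the fermenting tub with tongs

## Robot

A 6-joint arm with a two-finger parallel gripper is mounted at the origin on the work surface. World frame = base frame: x ahead of the robot, y to its left, z up, the work surface at z = 0. Lengths are in m, angles in rad, forces in N, time in s.
With the tool pointing down it reaches from about 0.275 to 0.975 m from the base axis. Payload 8.4 kg.
Tool frame: the origin (TCP) lies midway between the tips of the shut fingers; the grasp point (between the pads) lies 19 mm behind it; z points along the fingers, x is the direction in which the jaws open and shut, and the axes are right-handed (so a half turn about z gives the same grasp; the last joint's range is limited). The gripper opens to 92 mm and grips with 3 to 60 N. Pads are 20 mm wide; open, the fingers measure 128 mm over their backs; the gripper's body (75 mm by 189 mm) begins 69 mm behind the grasp point.
Start: joints at [-1.141, 0.353, 1.633, -0, 1.155, -0.002], TCP at [0.262, -0.568, 0.215] pointing down, gripper open.
Joint ranges: [-2.63, 2.63], [-0.92, 2.1], [0.06, 2.66], [-1.3, 4.44], [0, 2.69], [-3.02, 3.02]. Speed limits (rad/s): [2.22, 2.22, 2.79, 3.14, 3.14, 3.14].

## Interface

Orientations are given as a unit quaternion [x, y, z, w].
In Python, from plant import * gives the robot as it stands.
- The arm moves only by the shell command python3 -m inch 'ROWS' [FORCE]. ROWS is JSON, a list that holds one entry, the list of rows, each a list of 7 numbers: the turn, a rotation vector about the tool's x, y, z normalised to -1 to 1, where 1 is 360 degrees, then the shift along the tool's x, y, z normalised to -1 to 1, where 1 is 0.15 m, then the closure in counts, from 0 (fully open) to 255 (shut). In form: [[[ax, ay, az, dx, dy, dz, hand], ...]]. A call has 1 to 10 rows; each row is the pose to reach, as a shift and turn from the pose measured when the call began, along the tool's axes at that moment, turning the shorter way round; what a row does not reach only later rows make up. A row lasts 1/10 s, in which the tool goes at most 50 mm and 8.59 degrees, less where a joint would pass 70% of its speed; a pose out of reach is approached as far as the arm can. A call with a number of a shift or a turn outside -1 to 1 is refused whole. A call with a gripper value outside its range is refused whole. The fingers move at their own pace and stop on an object; FORCE is the grip in N (left out, the last holds). Time passes only in rows, so rows that repeat a pose let the fingers close. It gives the time, the measured TCP pose, the force and the opening at its end, in the units of the state.
- state(): the state, without advancing time (a new reading comes with each control period).
- get_image(name): name is "scene" or "top" or "wrist"; returns a dict with "img" (420x560x3 uint8, red, green, blue), "depth" (420x560 float32, m along the optical axis (not along the pixel's ray), 0 where there is no reading), "fov_y" (degrees; the focal length in pixels is half the picture's height over the tangent of half this angle, whatever the lens; pixels are square), "cx", "cy" (the principal point, pixels), "R" (3x3) and "t" (3): a world point X has camera coordinates R X + t. Camera axes: x right, y down, z forward; pixel columns grow to the right and rows downward; lengths in m; the calibration is good to about 2 mm. The wrist camera is an equidistant fisheye: a pixel r from the principal point sees the ray r / f radians off the axis. A picture is of the moment at which its call begins.
- sign_off(): hands the job in, once; it reports no verdict.
The state is a dict: "time": time; "joint_pos": joint angles; "qvel": joint speeds; "tau": joint torques, N m; "tcp_pos": TCP position; "ee_rot": TCP orientation; "force": force on the tool from outside, world axes, zero at the start; "ft_torque": the same for the moment, N m; "width": finger opening in m.
Only numpy, scipy, OpenCV 4.12 (cv2) and the standard library are available. Lean on these libraries where they do the work, as an engineer would, in place of code of your own. Each camera call takes 0.05 s, during which the arm holds its last target. There are 200 camera calls.

## Task

The red vent plug has been boiled clean, so it must never touch the gripper: take the sprung tongs out of their wooden block, squeeze them on the plug's neck to lift it clear of the steel drying stand, push it fully home in the collar on the tub's cap and keep pressing it down with 10 to 15 N (never over 20 N) for half a second so that its flange seats on the rim. Then let go of it and put the tongs back standing in their block, leaving the cobek, bowl and spatula where they are.

Things in the scene. Friction and masses are not known exactly. Their poses are not given: they have to be found in the camera images.
- tongs: Steel sprung tongs, 146 mm tall, standing tips down in the wooden block. Origin: midway between the tips, at their underside; z up along the tongs, y the line along which the arms close. Tips 8 mm tall, 14 mm wide (x), 4 mm thick, 36 mm apart (inner faces) when open. The arms are hinged at the bow, 140 mm above the origin, and move alike. Mass 70 g.
- tongs_grip (a point): Midway between the two black grip plates on the arms' outer faces, 100 mm above the tongs' origin; the bow's top is 46 mm above it. Plates 26 mm tall, 20 mm wide, 43 mm over both when open. 1 mm squeeze of that width shuts the tips by 3.4 mm: at 40.5 mm the tips are about 26 mm apart and the sprung tongs stay in the gripper; at about 36 mm they are shut on the plug's neck.
- tong_left (a joint): How far each tong arm is squeezed, rad: 0 open, about 0.08 shut on the plug's neck, stop at 0.13. Spring: each plate pushes out with about 4 N when open, 8 N when shut on the neck. A squeeze of 30 N on the plates holds the plug well.
- pocket (a point): Centre of the floor of the pocket in the fixed wooden tongs block, where the tongs stand; the pocket is 18 mm (x) by 50 mm (y) and 37 mm deep; z up. The pocket floor is 8 mm, the block's top 45 mm above the counter; block 58 mm by 70 mm on a foot plate 90 mm by 110 mm by 8 mm.
- plug: Red plug, round, 44 mm tall; origin at the centre of its foot, z up its axis. From below: foot 7 mm across, widening to the 14 mm stem over 9 mm; flange 22 mm across from 20 to 24 mm; neck 10 mm across from 24 to 38 mm; head 17 mm across from 38 to 44 mm. It hangs by its flange in the drying stand. About 20 g.
- stand: Fixed stainless drying stand, a block 80 mm by 80 mm, 35 mm tall, with a 17 mm hole down its middle; origin at the centre of its underside. The plug's flange rests on its top.
- tub: Fixed clear plastic tub, round, 104 mm across, with a blue ribbed screw cap 93 mm across; origin at the centre of its underside, z up. Amid the cap stands a white collar, 42 mm across and 26 mm tall, with an 18 mm bore 23 mm deep.
- port (a point): On the collar's axis, fixed to the tub 117 mm above the counter. The rim lies 0 to 16 mm above this point, as the cap is screwed more or less far down: not measured, to be felt (or seen). Two sprung rubber cheeks, 6 to 11 mm below the rim, narrow the bore to about 10.6 mm: pushing the plug in takes some 3 to 8 N, then they hold it.
- poppet (a joint): Small sprung disc in the collar's bore, 13 mm below the rim, which the plug's foot pushes down: 0 m untouched, 0.007 m when the plug's flange is flush on the rim. Spring under 1 N.
- cobek: Bystander: dark stone cobek, 176 mm across, 50 mm tall, with its pestle lying in it; origin at the centre of its underside.
- bowl: Bystander: stainless mixing bowl, 190 mm across, 75 mm tall; origin at the centre of its underside.
- spatula: Bystander: green silicone spatula, 260 mm long, lying along its x axis.

How it is judged:
On the way, in this order (a step that is already met when the one before it is completed fails the run):
1. the plug is held by the tongs clear above the stand (z of plug in the frame of stand above 0.045 m and contact force between tongs and plug above 0.5 N), for 0.2 s.
2. the plug is fully home in the collar and pressed down on its rim (value of joint poppet above 0.0055 m and horizontal distance between plug and port below 0.004 m and contact force between plug and tub above 9 N), for 0.3 s.
At the end, for the whole second after the job is handed in: The plug is upright in the collar within 4 mm of its axis, its flange no more than 1.5 mm above the rim (poppet pushed down at least 5.5 mm), and the tongs stand at rest in their block (tips within 15 mm of the pocket's floor centre, within 0.25 rad of upright), not touching the plug (value of joint poppet above 0.0055 m and horizontal distance between plug and port below 0.004 m and angle between plug's own z axis and vertical below 0.12 rad and contact force between tongs and plug below 0.05 N and distance between tongs and pocket below 0.015 m and angle between tongs's own z axis and vertical below 0.25 rad and linear speed of each of tongs, plug below 0.02 m/s).
It fails at once if the robot's fingers or arm touch the plug (contact force between any of the fingers, the arm and plug above 0.2 N).
It fails at once if the tub is pressed with more than 25 N (contact force between any of plug, tongs and tub above 25 N).
It fails at once if cobek, bowl or spatula is shifted by more than 20 mm (distance of any of cobek, bowl, spatula from where it was at the start of the episode above 0.02 m).
It also fails if it takes over 67 s, if anything falls off the work surface, if the arm or the gripper's body presses on something with over 40 N, if the wrist force passes 120 N, or if a joint passes its speed limit or range.

## Working session

There is one attempt and no reset: what is moved stays moved. The work goes in short steps, Python scripts to look and compute and a shell command to move; the robot and the scene stay as the last step left them, time stands still between calls to the robot, and variables do not carry over. Pictures are saved under pics/ and viewed, about 8 in all and at most 12, crops included, and the job is handed in when it is done.

```bash
mkdir -p pics; ls; cat > h.py <<'E'
from plant import *
import numpy as np, cv2
from scipy.spatial.transform import Rotation as Ro
def foc(d): return d["img"].shape[0]/2/np.tan(np.radians(d["fov_y"])/2)
def pts(d):
    h,w=d["depth"].shape; f=foc(d); v,u=np.mgrid[:h,:w]; z=d["depth"]
    P=np.stack([(u-d["cx"])/f*z,(v-d["cy"])/f*z,z],-1)
    return (P-d["t"])@d["R"]
def save(d,n): cv2.imwrite("pics/"+n+".png",d["img"][...,::-1])
E
python3 - <<'E'
from h import *
import pickle
s=state(); print({k:np.round(v,3).tolist() for k,v in s.items()})
D={}
for n in("scene","top"):
    d=get_image(n); D[n]=d; save(d,n); print(n,d["fov_y"],d["cx"],d["cy"],(-d["R"].T@d["t"]).round(3))
pickle.dump(D,open("d0.pkl","wb"))
a=np.hstack([D["scene"]["img"],D["top"]["img"]]); cv2.imwrite("pics/both.png",cv2.resize(np.vstack([D["scene"]["img"],D["top"]["img"]]),(400,600))[...,::-1])
E
```

```text
pics
{'time': 0.0, 'joint_pos': [-1.141, 0.354, 1.634, 0.0, 1.155, -0.002], 'qvel': [-0.001, 0.002, 0.001, -0.001, -0.001, 0.001], 'tau': [-0.001, -59.385, -33.422, 0.07, 0.024, -0.0], 'tcp_pos': [0.261, -0.567, 0.214], 'ee_rot': [0.842, -0.539, -0.001, -0.0], 'force': [-0.201, 0.519, 0.334], 'ft_torque': [0.009, -0.043, -0.012], 'width': 0.092}
scene 47.712144117206435 271.2702389212926 204.8209093963914 [1.316 0.021 0.866]
top 53.285362386890185 285.8984023547613 201.5104269544621 [ 0.408 -0.11   1.231]
```

View pics/top.png

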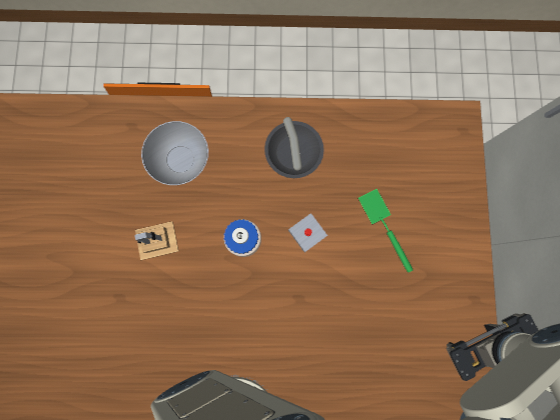

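View pics/scene.png

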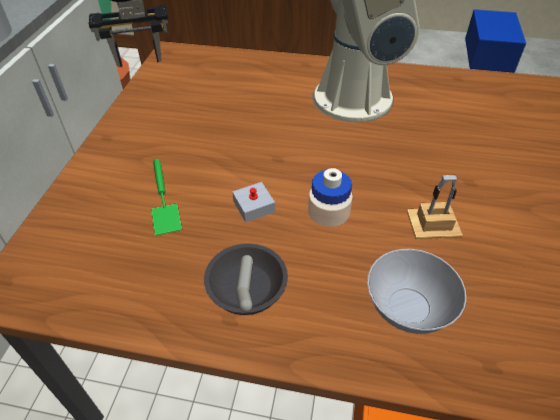

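The top view shows the tongs block at about (157,241), the tub at (242,237), the stand and plug at (308,232), and the bystanders at (175,152), (294,149) and (390,230). Next I measure from depth.

```bash
python3 - <<'E'
from h import *
import pickle
D=pickle.load(open("d0.pkl","rb"))
def rect(name,m):
    p=m[:, :2].astype(np.float32); (c,s,a)=cv2.minAreaRect((p*1000)); print(name,len(p),"c",np.round(c,1),"size",np.round(s,1),"ang",round(a,1),"z",np.percentile(m[:,2],[5,50,95]).round(4), "mean",m.mean(0).round(4))
for n,d in D.items():
    P=pts(d); im=d["img"].astype(int); r,g,b=im[...,0],im[...,1],im[...,2]; ok=d["depth"]>0
    X,Y,Z=P[...,0],P[...,1],P[...,2]
    print(n)
    tab=ok&(abs(X-.45)<.1)&(abs(Z)<.01); print(" table z",np.median(Z[tab]))
    red=ok&(r>150)&(g<70)&(b<70)&(abs(X-.4)<.15)&(Z>.01); rect("plug",P[red]); 
    c=P[red][:,:2].mean(0); 
    near=ok&(np.hypot(X-c[0],Y-c[1])<.07)
    rect("stand top",P[near&~red&(Z>.028)&(Z<.042)])
    blue=ok&(b>120)&(r<70)&(Z>.05)&(abs(X-.4)<.15); rect("cap",P[blue])
    c=np.median(P[blue][:,:2],0)
    nr=ok&(np.hypot(X-c[0],Y-c[1])<.035)&(Z>.11)&(r>150); rect("collar",P[nr])
    print(" cap z",np.percentile(Z[blue],[50,80,90,95,99]).round(4))
    bl=ok&(abs(X-.38)<.12)&(Y>.1)&(Y<.35)
    rect("foot",P[bl&(Z>.004)&(Z<.013)&(r>g+30)])
    rect("blocktop",P[bl&(Z>.038)&(Z<.052)&(r-b>40)])
    for lo,hi in((.06,.085),(.085,.115),(.115,.14),(.14,.165)):
        m=bl&(Z>lo)&(Z<hi)&(X<.45)
        if m.sum()>3: rect("tongs%.3f"%lo,P[m])
im=D["top"]["img"][205:275,120:345]; a=cv2.resize(im,None,fx=3.5,fy=3.5,interpolation=cv2.INTER_CUBIC)
im=D["scene"]["img"][160:245,210:470]; b=cv2.resize(im,(a.shape[1],int(85*a.shape[1]/260)),interpolation=cv2.INTER_CUBIC)
cv2.imwrite("pics/crop.png",np.vstack([a,b])[...,::-1])
E
```

```text
scene
 table z 0.0013981445353732954
plug 50 c [ 529.1 -201. ] size [15.8 17. ] ang 7.7 z [0.0371 0.0426 0.0616] mean [ 0.5291 -0.1998  0.0483]
stand top 776 c [ 525.7 -200.6] size [84.3 80.7] ang 36.5 z [0.0313 0.0362 0.0389] mean [ 0.5306 -0.1988  0.0358]
cap 500 c [511.2 -15. ] size [78.2 90.1] ang 1.6 z [0.0982 0.1011 0.1036] mean [ 0.5194 -0.0141  0.1011]
collar 177 c [508.7 -14.5] size [40.2 38. ] ang 85.8 z [0.1192 0.1267 0.1294] mean [ 0.5096 -0.0135  0.126 ]
 cap z [0.1011 0.1024 0.103  0.1036 0.1048]
foot 438 c [380.5 225.2] size [239.8 249.2] ang 0.4 z [0.0041 0.0048 0.0102] mean [0.4    0.2184 0.0058]
blocktop 194 c [485.9 234.2] size [34.8 73.9] ang 7.6 z [0.0403 0.0461 0.0488] mean [0.4861 0.2329 0.0455]
top
 table z -0.00010494115401905047
plug 35 c [ 522.4 -199.9] size [15.8 14.4] ang 46.8 z [0.0366 0.0578 0.0623] mean [ 0.5219 -0.199   0.0539]
stand top 743 c [ 523.9 -198.7] size [79.8 80.4] ang 36.5 z [0.0311 0.0349 0.0387] mean [ 0.5235 -0.1985  0.0349]
cap 619 c [504.9 -14.5] size [87.3 87.4] ang 78.7 z [0.0952 0.0995 0.103 ] mean [ 0.504  -0.0155  0.0992]
collar 159 c [505.4 -13.1] size [37.1 39.5] ang 1.2 z [0.1208 0.1254 0.1288] mean [ 0.5055 -0.0132  0.1251]
 cap z [0.0995 0.1013 0.1021 0.103  0.1046]
foot 586 c [380.4 224.9] size [238.6 249.8] ang 0.2 z [0.0041 0.0057 0.011 ] mean [0.4215 0.2292 0.0065]
blocktop 199 c [482.4 234.9] size [27.  72.8] ang 9.2 z [0.041  0.0447 0.0485] mean [0.4816 0.2342 0.0446]
```

View pics/crop.png

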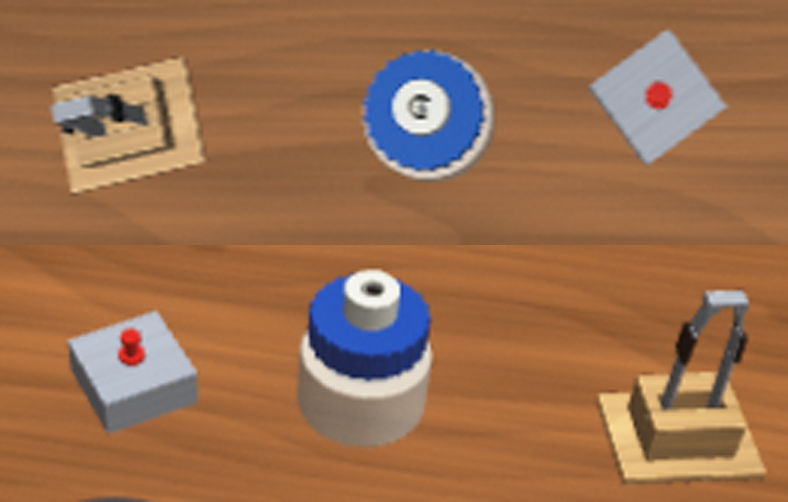

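The crop shows the tongs with grey arms, black plates and a top bow, tilted about 9° in yaw. The red plug sits mid-stand, and the collar is white. My block bounds were off, so I refine them and plan the move.

```bash
python3 - <<'E'
from h import *
import pickle
D=pickle.load(open("d0.pkl","rb"))
def rect(name,m):
    if len(m)<4: print(name,len(m)); return
    p=m[:, :2].astype(np.float32); (c,s,a)=cv2.minAreaRect((p*1000)); print(name,len(p),"c",np.round(c,1),"size",np.round(s,1),"ang",round(a,1),"z",np.percentile(m[:,2],[5,50,95]).round(4))
for n,d in D.items():
    P=pts(d); im=d["img"].astype(int); r,g,b=im[...,0],im[...,1],im[...,2]; ok=d["depth"]>0
    X,Y,Z=P[...,0],P[...,1],P[...,2]; print(n)
    bl=ok&(abs(X-.495)<.075)&(abs(Y-.235)<.085)
    tan=(r-b>30)
    rect("all",P[bl&(Z>.0055)])
    rect("foot",P[bl&(Z>.0055)&(Z<.0125)&tan]); rect("blocktop",P[bl&(Z>.038)&(Z<.052)&tan])
    for lo,hi in((.06,.085),(.085,.1),(.1,.125),(.125,.14),(.145,.165)):
        rect("tongs%.3f"%lo,P[bl&(Z>lo)&(Z<hi)&~tan])
    # ray approach: plug head silhouette on plane z=.059, stand top on .035, collar on .127
    f=foc(d)
    def ray(u,v,z):
        o=-d["R"].T@d["t"]; k=d["R"].T@np.array([(u-d["cx"])/f,(v-d["cy"])/f,1]); return o+k*(z-o[2])/k[2]
    gray=bl&(Z>.14); v,u=np.nonzero(gray)
    if len(u):
        q=np.array([ray(a,c,.154)for a,c in zip(u,v)]); rect("bow ray",q)
E
```

```text
scene
all 1849 c [500.7 238.5] size [131.8 152.5] ang 2.2 z [0.0075 0.0378 0.1463]
foot 581 c [500.7 238.5] size [131.8 152.5] ang 2.2 z [0.0064 0.0093 0.0119]
blocktop 501 c [500.8 237.1] size [63.3 72.1] ang 15.2 z [0.0394 0.0456 0.0486]
tongs0.060 54 c [501.6 236. ] size [16.4 40.3] ang 17.3 z [0.0615 0.0721 0.0831]
tongs0.085 31 c [502.9 235.9] size [18.4 39.6] ang 12.6 z [0.0867 0.0934 0.099 ]
tongs0.100 86 c [503.1 235.7] size [20.6 41.9] ang 13.4 z [0.1024 0.1137 0.1233]
tongs0.125 40 c [500.  235.1] size [16.7 34.4] ang 14.9 z [0.1259 0.1327 0.1377]
tongs0.145 87 c [501.6 236.6] size [15.2 29.8] ang 14.6 z [0.1487 0.1544 0.1571]
bow ray 107 c [508.2 235.2] size [28.3 34.5] ang 10.7 z [0.154 0.154 0.154]
top
all 1123 c [494.5 234.6] size [127.6 164. ] ang 0.4 z [0.006 0.026 0.152]
foot 494 c [494.5 234.6] size [127.6 164. ] ang 0.4 z [0.0057 0.0083 0.0116]
blocktop 318 c [499.1 238.6] size [58.1 71.6] ang 13.5 z [0.041  0.0448 0.0485]
tongs0.060 24 c [499.6 237.3] size [13.9 37.3] ang 13.8 z [0.0608 0.0734 0.0839]
tongs0.085 7 c [496.3 235.9] size [14.4 38.3] ang 17.9 z [0.0861 0.0928 0.0968]
tongs0.100 41 c [499.6 236.7] size [19.4 39.5] ang 13.8 z [0.1012 0.114  0.1232]
tongs0.125 16 c [496.6 232.8] size [ 9.9 37. ] ang 37.3 z [0.126  0.1337 0.1367]
tongs0.145 67 c [499.  237.4] size [13.4 29.1] ang 15.7 z [0.1491 0.1536 0.1573]
bow ray 73 c [499.1 236.5] size [14.9 31.7] ang 13.3 z [0.154 0.154 0.154]
```

```bash
for i in 1 ; do
python3 -m inch '[[[0,0,0,-0.21,-0.185,0,0],[0,0,0,-0.42,-0.37,0,0],[0,0,0,-0.63,-0.555,0,0],[0,0,0,-0.84,-0.74,0,0]]]' 30
python3 -m inch '[[[0,0,0,-0.21,-0.185,0,0],[0,0,0,-0.42,-0.37,0,0],[0,0,0,-0.63,-0.555,0,0],[0,0,0,-0.84,-0.74,0,0]]]'
python3 -m inch '[[[0,0,0,-0.21,-0.185,0,0],[0,0,0,-0.42,-0.37,0,0],[0,0,0,-0.63,-0.555,0,0],[0,0,0,-0.84,-0.74,0,0]]]'
python3 -m inch '[[[0,0,0,-0.21,-0.185,0,0],[0,0,0,-0.42,-0.37,0,0],[0,0,0,-0.63,-0.555,0,0],[0,0,0,-0.84,-0.74,0,0],[0,0,0,-0.84,-0.74,0,0]]]'
done
cat >> h.py <<'E'
def go(x,y,z,yaw):
    "tool-frame command to reach TCP x,y,z, tool-x heading yaw deg (mod 180), pointing down"
    s=state(); R0=Ro.from_quat(s["ee_rot"]); p=np.array(s["tcp_pos"])
    best=None
    for k in(0,180):
        a=np.radians(yaw+k); X=np.array([np.cos(a),np.sin(a),0]); Z=np.array([0,0,-1.]); T=Ro.from_matrix(np.stack([X,np.cross(Z,X),Z],1))
        r=(R0.inv()*T).as_rotvec()
        if best is None or np.linalg.norm(r)<np.linalg.norm(best): best=r
    print("cmd turn",(best/2/np.pi).round(4),"shift",(R0.inv().apply(np.array([x,y,z])-p)/.15).round(3),"tcp",p.round(4),"t",s["time"],"F",np.round(s["force"],1),"w",round(s["width"],4),"q",np.round(s["joint_pos"],2))
E
python3 -c "
from h import *
go(.500,.2365,.2,104)
d=get_image('wrist');save(d,'w1');print(d['cx'],d['cy'],d['fov_y'],(-d['R'].T@d['t']).round(3))"
```

```text
time: 0.5
tcp_pos: [0.3094, -0.4046, 0.2137]
ee_rot: [0.842, -0.539, -0.001, -0.0]
force: [1.3, -0.4, 0.9]
width: 0.0918
time: 0.9
tcp_pos: [0.3576, -0.2421, 0.2138]
ee_rot: [0.842, -0.54, -0.001, -0.001]
force: [0.7, 0.9, -0.3]
width: 0.0921
time: 1.3
tcp_pos: [0.4058, -0.0795, 0.2141]
ee_rot: [0.842, -0.54, -0.001, -0.001]
force: [-0.1, -0.2, -0.9]
width: 0.0919
time: 1.8
tcp_pos: [0.4551, 0.0852, 0.2143]
ee_rot: [0.843, -0.538, -0.001, -0.001]
force: [-1.3, -0.2, -0.1]
width: 0.0913
cmd turn [-0.0002  0.0005  0.0303] shift [-0.789 -0.696  0.098] tcp [0.4551 0.0852 0.2143] t 1.8 F [-1.3 -0.2 -0.1] w 0.0913 q [0.18 0.1  1.97 0.   1.08 1.31]
285.00722564112914 206.3807839870442 65.70646984690485 [0.52  0.116 0.383]
```

```bash
python3 -m inch '[[[0,0,0.008,-0.2,-0.175,0.02,0],[0,0,0.015,-0.4,-0.35,0.05,0],[0,0,0.023,-0.6,-0.52,0.08,0],[0,0,0.03,-0.79,-0.696,0.098,0],[0,0,0.03,-0.79,-0.696,0.098,0],[0,0,0.03,-0.79,-0.696,0.098,0]]]' >/dev/null
python3 - <<'E'
from h import *
go(.500,.2365,.089,104)
d=get_image('wrist');save(d,'w2')
f=foc(d);h,w=d["depth"].shape; v,u=np.mgrid[:h,:w]; a=u-d["cx"];b=v-d["cy"]; r=np.hypot(a,b)+1e-9; th=r/f; z=d["depth"]
P=np.stack([np.tan(th)*a/r*z,np.tan(th)*b/r*z,z],-1); P=(P-d["t"])@d["R"]
im=d["img"].astype(int); tan=im[...,0]-im[...,2]>30
X,Y,Z=P[...,0],P[...,1],P[...,2]; bl=(z>0)&(abs(X-.5)<.06)&(abs(Y-.236)<.07)
for n,lo,hi,t in(("top",.038,.05,1),("t60",.06,.085,0),("t100",.095,.125,0),("bow",.145,.165,0)):
    m=bl&(Z>lo)&(Z<hi)&(tan==bool(t))
    if m.sum()<5: print(n,m.sum()); continue
    c,s,an=cv2.minAreaRect((P[m][:,:2]*1000).astype(np.float32)); print(n,m.sum(),np.round(c,1),np.round(s,1),round(an,1),np.median(Z[m]).round(4))
E
```

```text
cmd turn [0.0004 0.0002 0.0005] shift [-0.015 -0.016  0.733] tcp [0.4986 0.2337 0.199 ] t 2.45 F [ 0.4 -0.3  0.1] w 0.0917 q [0.43 0.26 1.81 0.   1.08 1.76]
top 2466 [499.6 237.7] [58.3 69.3] 13.8 0.0438
t60 44 [503.3 238.7] [ 5.8 37.2] 13.7 0.0761
t100 209 [499.7 237.9] [19.9 38.4] 15.1 0.1195
bow 834 [499.5 237.9] [14.3 29.2] 14.3 0.1526
```

View pics/w2.png

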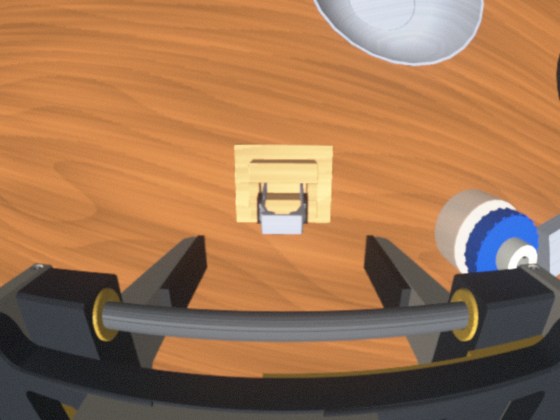

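The view shows the bow (283,222) centred between the fingers, and the wrist measurement gives (0.4996, 0.2378) at 14°. I descend and close to about 40.5 mm.

```bash
python3 -m inch '[[[0,0,0,-0.024,-0.016,0.15,0],[0,0,0,-0.024,-0.016,0.35,0],[0,0,0,-0.024,-0.016,0.55,60],[0,0,0,-0.024,-0.016,0.69,100],[0,0,0,-0.024,-0.016,0.733,120],[0,0,0,-0.024,-0.016,0.733,143],[0,0,0,-0.024,-0.016,0.733,143],[0,0,0,-0.024,-0.016,0.733,143]]]' 30
python3 -m inch '[[[0,0,0,0,0,0,143],[0,0,0,0,0,0,143],[0,0,0,0,0,0,143],[0,0,0,0,0,0,143]]]'
python3 -c "
from h import *
go(.4996,.2378,.089,104)"
```

```text
time: 3.3
tcp_pos: [0.5004, 0.2373, 0.0906]
ee_rot: [0.789, -0.615, -0.001, -0.0]
force: [-0.1, 0.3, 0.5]
width: 0.0462
time: 3.7
tcp_pos: [0.5004, 0.2374, 0.0907]
ee_rot: [0.789, -0.615, -0.001, -0.0]
force: [0.6, -0.5, -0.2]
width: 0.0404
cmd turn [0.     0.0003 0.0003] shift [-0.004  0.005  0.011] tcp [0.5004 0.2374 0.0907] t 3.7 F [ 0.6 -0.5 -0.2] w 0.0404 q [0.44 0.4  1.89 0.   0.86 1.76]
```

```bash
python3 -m inch '[[[0,0,0,0,0,-0.1,143],[0,0,0,0,0,-0.25,143],[0,0,0,0,0,-0.45,143],[0,0,0,0,0,-0.65,143],[0,0,0,0,0,-0.85,143],[0,0,0,0,0,-0.99,143],[0,0,0,0,0,-0.99,143]]]' 
python3 - <<'E'
from h import *
go(.5235,-.1985,.239,104)
for n in("wrist","scene","top"):
    d=get_image(n);save(d,n+"3")
    if n=="wrist": continue
    P=pts(d);X,Y,Z=P[...,0],P[...,1],P[...,2];m=(d["depth"]>0)&(abs(X-.5)<.03)&(abs(Y-.237)<.04)&(Z<.22)&(Z>.05)
    print(n,m.sum(),[ (q[0].round(3),q[1].round(3)) for q in [np.percentile(P[m],[2,98],axis=0).T[2]]] if m.sum() else "")
a=cv2.imread("pics/wrist3.png")[60:420];b=cv2.imread("pics/scene3.png")[80:280,330:560]
b=cv2.resize(b,(240*360//200*230//240,360));cv2.imwrite("pics/m3.png",cv2.resize(np.hstack([a,b]),None,fx=.8,fy=.8))
E
```

```text
time: 4.4
tcp_pos: [0.5021, 0.238, 0.2422]
ee_rot: [0.789, -0.615, 0.001, -0.003]
force: [-0.5, 0.8, -0.2]
width: 0.0405
cmd turn [-0.0008  0.0004  0.0003] shift [2.857 0.571 0.01 ] tcp [0.5021 0.238  0.2422] t 4.4 F [-0.5  0.8 -0.2] w 0.0405 q [0.44 0.22 1.76 0.   1.16 1.76]
scene 217 [(np.float64(0.159), np.float64(0.219))]
top 31 [(np.float64(0.051), np.float64(0.213))]
```

View pics/m3.png

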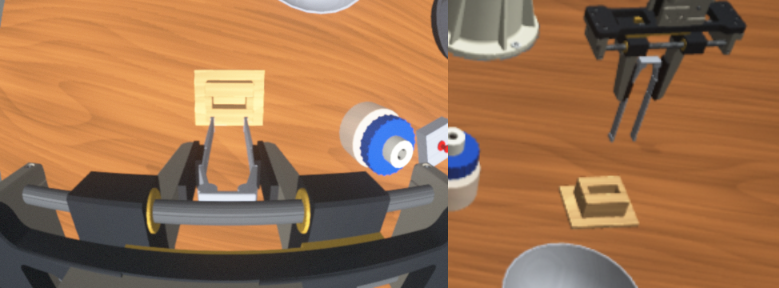

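The tongs hang in the gripper and the block is empty. I carry them over the stand.

```bash
for i in 1; do
python3 -m inch '[[[0,0,0,0.16,0.03,0,143],[0,0,0,0.42,0.08,0,143],[0,0,0,0.69,0.14,0,143],[0,0,0,0.95,0.19,0,143]]]' >/dev/null
python3 -m inch '[[[0,0,0,0.26,0.05,0,143],[0,0,0,0.53,0.1,0,143],[0,0,0,0.8,0.16,0,143],[0,0,0,0.95,0.19,0,143]]]' >/dev/null
python3 -m inch '[[[0,0,0,0.26,0.05,0,143],[0,0,0,0.53,0.1,0,143],[0,0,0,0.8,0.16,0,143],[0,0,0,0.95,0.19,0,143],[0,0,0,0.95,0.19,0,143],[0,0,0,0.95,0.19,0,143]]]'
done
cat >> h.py <<'E'
def wpts(d):
    f=foc(d);h,w=d["depth"].shape; v,u=np.mgrid[:h,:w]; a=u-d["cx"];b=v-d["cy"]; r=np.hypot(a,b)+1e-9; th=r/f; z=d["depth"]
    P=np.stack([np.tan(th)*a/r*z,np.tan(th)*b/r*z,z],-1); return (P-d["t"])@d["R"]
def plane(d,u,v,zw):
    "wrist rays onto plane z=zw"
    f=foc(d);a=np.asarray(u)-d["cx"];b=np.asarray(v)-d["cy"];r=np.hypot(a,b)+1e-9;th=r/f
    k=np.stack([np.sin(th)*a/r,np.sin(th)*b/r,np.cos(th)],-1)@d["R"]; o=-d["R"].T@d["t"]
    return o+k*((zw-o[2])/k[...,2])[...,None]
def mr(n,Q):
    if len(Q)<5: print(n,len(Q)); return
    c,s,an=cv2.minAreaRect((Q[:,:2]*1000).astype(np.float32)); print(n,len(Q),np.round(c,1),np.round(s,1),round(an,1),"z",np.percentile(Q[:,2],[5,50,95]).round(4))
E
python3 - <<'E'
from h import *
go(.5235,-.1985,.239,104)
d=get_image('wrist');save(d,'w4'); P=wpts(d); im=d["img"].astype(int); r,g,b=im[...,0],im[...,1],im[...,2]
X,Y,Z=P[...,0],P[...,1],P[...,2]; ok=d["depth"]>0; near=ok&(np.hypot(X-.5235,Y+.1985)<.065)
red=(r>130)&(g<80)&(b<80)&near; mr("red",P[red]); 
hd=red&(Z>.055); mr("head",P[hd]); v,u=np.nonzero(hd); mr("head ray .059",plane(d,u,v,.059))
mr("stand",P[near&~red&(Z>.03)&(Z<.04)]); mr("all",P[near&(Z>.07)])
for lo in np.arange(.15,.25,.01): mr("tong%.2f"%lo,P[near&(Z>lo)&(Z<=lo+.01)&~red])
E
```

```text
time: 5.95
tcp_pos: [0.5179, -0.2023, 0.2325]
ee_rot: [0.788, -0.616, -0.004, 0.003]
force: [0.9, 0.1, -0.3]
width: 0.0405
cmd turn [ 0.0015  0.0006 -0.    ] shift [-0.016 -0.042 -0.044] tcp [ 0.5179 -0.2023  0.2325] t 5.95 F [ 0.9  0.1 -0.3] w 0.0405 q [-0.37  0.23  1.76 -0.    1.16  0.95]
red 223 [ 526. -200.] [15.8 17. ] 14.6 z [0.037  0.0572 0.059 ]
head 147 [ 525.3 -200.1] [13.8 13.7] 57.5 z [0.0566 0.0579 0.0591]
head ray .059 147 [ 525.6 -200.1] [13.8 13.8] 58.7 z [0.059 0.059 0.059]
stand 4399 [ 523.9 -200.3] [80.9 79.8] 36.5 z [0.0326 0.0338 0.0352]
all 60525 [ 529.2 -197.7] [ 53.1 129.9] 7.3 z [0.2639 0.3432 0.3621]
tong0.15 64 [ 516.2 -201.6] [13.5 35.8] 14.0 z [0.1508 0.1561 0.1579]
tong0.16 54 [ 519.5 -201.5] [13.6 33.4] 25.6 z [0.1602 0.1647 0.1698]
tong0.17 63 [ 516.1 -201.8] [14.2 34.5] 14.0 z [0.1704 0.1753 0.1795]
tong0.18 75 [ 516.1 -201.6] [14.1 34.5] 14.1 z [0.1815 0.1852 0.1892]
tong0.19 80 [ 516.5 -201.5] [13.9 34.4] 14.2 z [0.1913 0.1959 0.1998]
tong0.20 87 [ 516.3 -201.6] [14.4 34.6] 14.4 z [0.2011 0.2057 0.2091]
tong0.21 100 [ 516.8 -201.3] [13.3 34.5] 13.9 z [0.211  0.2151 0.2191]
tong0.22 122 [ 516.9 -201.2] [13.3 34.5] 13.9 z [0.2204 0.2255 0.2293]
tong0.23 378 [ 518.9 -200.8] [17.8 65.9] 14.3 z [0.2312 0.2361 0.2396]
tong0.24 565 [ 518.9 -200.9] [18.7 66.7] 14.5 z [0.2406 0.2453 0.2496]
```

View pics/w4.png

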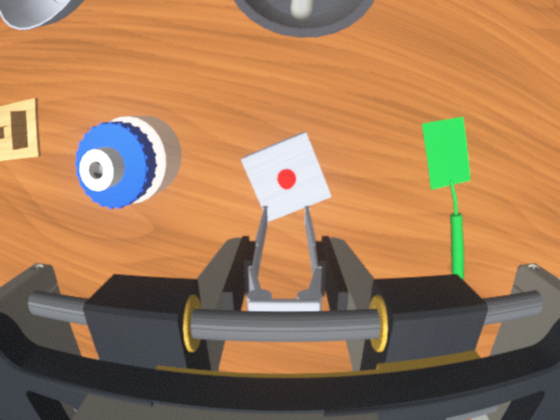

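The plug's head is at (287,179) and the tips are at (268,210) and (308,210). Working relative to the tips, the target TCP is about (0.5255, -0.201). I descend to just above the head first.

```bash
python3 -c "
from h import *
go(.5255,-.201,.158,104)"
```

```text
cmd turn [0.0014 0.0006 0.0002] shift [ 0.009 -0.054  0.498] tcp [ 0.5181 -0.2017  0.2328] t 6.0 F [-0.2 -0.  -1.2] w 0.0402 q [-0.37  0.23  1.76 -0.    1.16  0.95]
```

```bash
python3 -m inch '[[[0.0014,0.0006,0,0.009,-0.054,0.1,143],[0.0014,0.0006,0,0.009,-0.054,0.25,143],[0.0014,0.0006,0,0.009,-0.054,0.4,143],[0.0014,0.0006,0,0.009,-0.054,0.498,143],[0.0014,0.0006,0,0.009,-0.054,0.498,143],[0.0014,0.0006,0,0.009,-0.054,0.498,143]]]' >/dev/null
python3 - <<'E'
from h import *
go(.5255,-.201,.1242,104)
d=get_image('wrist');save(d,'w5'); P=wpts(d); im=d["img"].astype(int); r,g,b=im[...,0],im[...,1],im[...,2]
X,Y,Z=P[...,0],P[...,1],P[...,2]; ok=d["depth"]>0; near=ok&(np.hypot(X-.5235,Y+.1985)<.065)
red=(r>130)&(g<80)&(b<80)&near; hd=red&(Z>.055); mr("head",P[hd]); v,u=np.nonzero(hd); mr("head ray",plane(d,u,v,.059))
mr("stand",P[near&~red&(Z>.03)&(Z<.04)])
for lo in np.arange(.065,.15,.012): mr("tong%.3f"%lo,P[near&(Z>lo)&(Z<=lo+.012)&~red])
E
```

```text
cmd turn [0.0001 0.0001 0.0004] shift [0.007 0.002 0.226] tcp [ 0.5256 -0.1999  0.1581] t 6.6 F [ 0.1  1.1 -0.7] w 0.0402 q [-0.37  0.32  1.82 -0.    1.    0.96]
head 242 [ 525.3 -200.1] [14.3 14.5] 63.4 z [0.0566 0.0577 0.0589]
head ray 242 [ 525.8 -200.1] [14.2 14.8] 59.9 z [0.059 0.059 0.059]
stand 6160 [ 523.9 -200.2] [81.1 79.9] 36.7 z [0.0327 0.0338 0.035 ]
tong0.065 3
tong0.077 75 [ 524.6 -199.2] [13.5 35.8] 14.0 z [0.0776 0.0822 0.0886]
tong0.089 73 [ 524.4 -199.5] [14.3 34.4] 14.6 z [0.0897 0.0955 0.1003]
tong0.101 87 [ 524.4 -199.4] [14.1 34.6] 14.4 z [0.1015 0.1088 0.1127]
tong0.113 92 [ 524.4 -199.2] [13.8 34.4] 13.9 z [0.1137 0.1207 0.1239]
tong0.125 100 [ 524.3 -199.2] [14.1 34.6] 14.2 z [0.1257 0.1314 0.1356]
tong0.137 131 [ 524.7 -199. ] [13.4 34.4] 14.3 z [0.1378 0.143  0.148 ]
tong0.149 243 [ 526.5 -198.1] [17.4 63.5] 14.0 z [0.1502 0.1578 0.1606]
```

```bash
python3 -m inch '[[[0,0,0,0.006,-0.003,0.06,143],[0,0,0,0.006,-0.003,0.12,143],[0,0,0,0.006,-0.003,0.18,143],[0,0,0,0.006,-0.003,0.226,143],[0,0,0,0.006,-0.003,0.226,143],[0,0,0,0.006,-0.003,0.226,143]]]'
python3 -m inch '[[[0,0,0,0,0,0,147],[0,0,0,0,0,0,151],[0,0,0,0,0,0,156],[0,0,0,0,0,0,165],[0,0,0,0,0,0,175],[0,0,0,0,0,0,175],[0,0,0,0,0,0,175],[0,0,0,0,0,0,175]]]' 30
```

```text
time: 7.25
tcp_pos: [0.5266, -0.2011, 0.1245]
ee_rot: [0.789, -0.615, 0.0, 0.0]
force: [-0.2, -0.3, -1.3]
width: 0.0404
time: 8.05
tcp_pos: [0.5268, -0.2011, 0.1247]
ee_rot: [0.789, -0.615, 0.0, 0.0]
force: [0.5, -0.0, 2.1]
width: 0.0357
```

```bash
python3 -m inch '[[[0,0,0,0,0,-0.06,175],[0,0,0,0,0,-0.18,175],[0,0,0,0,0,-0.34,175],[0,0,0,0,0,-0.54,175],[0,0,0,0,0,-0.74,175],[0,0,0,0,0,-0.9,175],[0,0,0,0,0,-0.96,175],[0,0,0,0,0,-0.96,175],[0,0,0,0,0,-0.96,175]]]'
cat > look.py <<'E'
from h import *
import sys
d=get_image('wrist');save(d,sys.argv[1]); P=wpts(d); im=d["img"].astype(int); r,g,b=im[...,0],im[...,1],im[...,2]
s=state();t=s["tcp_pos"]
X,Y,Z=P[...,0],P[...,1],P[...,2]; ok=d["depth"]>0; near=ok&(np.hypot(X-t[0],Y-t[1])<.04)
red=(r>130)&(g<80)&(b<80)&near; mr("red",P[red])
for lo in np.arange(.06,.14,.01)[::-1]: mr("tcp-%.3f"%lo,P[near&(Z>t[2]-lo)&(Z<=t[2]-lo+.01)&~red])
for lo in np.arange(.07,.12,.004)[::-1]: mr("red tcp-%.3f"%lo,P[red&(Z>t[2]-lo)&(Z<=t[2]-lo+.004)])
c=ok&(np.hypot(X-.5075,Y+.014)<.04)&(Z>.11)&(r>140)&(abs(r-b)<60)&(Z<.14); mr("collar",P[c])
top=c&(Z>np.percentile(Z[c],50)) if c.sum() else c; mr("rim",P[top])
if c.sum():
    q=P[c]; print("rim z pct",np.percentile(q[:,2],[50,70,90,97]).round(4))
E
python3 look.py w6; python3 -c "
from h import *
go(.5065,-.0135,.263,104)"
```

```text
time: 8.95
tcp_pos: [0.5261, -0.2009, 0.2676]
ee_rot: [0.789, -0.615, -0.001, 0.0]
force: [-0.5, 0.4, -1.8]
width: 0.0356
red 491 [ 524.9 -200.3] [17.7 15.9] 15.1 z [0.1802 0.2003 0.2018]
tcp-0.140 0
tcp-0.130 0
tcp-0.120 0
tcp-0.110 0
tcp-0.100 1
tcp-0.090 56 [ 528.6 -199. ] [11.3 21.3] 6.4 z [0.1778 0.1804 0.1864]
tcp-0.080 47 [ 525.  -200.7] [13.9 22.2] 14.4 z [0.1885 0.1928 0.1961]
tcp-0.070 85 [ 523.7 -200.9] [16.4 22.2] 14.3 z [0.1984 0.2018 0.2066]
tcp-0.060 70 [ 525.2 -200.4] [13.5 22.9] 13.5 z [0.209  0.2118 0.2169]
red tcp-0.118 0
red tcp-0.114 0
red tcp-0.110 0
red tcp-0.106 0
red tcp-0.102 0
red tcp-0.098 0
red tcp-0.094 0
red tcp-0.090 84 [ 529.1 -199.6] [ 8.7 14.7] 13.1 z [0.1795 0.1806 0.1811]
red tcp-0.086 60 [ 529.3 -199. ] [ 9.2 15.7] 25.2 z [0.1813 0.1816 0.1824]
red tcp-0.082 0
red tcp-0.078 0
red tcp-0.074 9 [ 528.5 -197.7] [ 4.2 14.1] 35.0 z [0.1941 0.1961 0.1972]
red tcp-0.070 261 [ 524.3 -200.9] [15.1 15.7] 65.0 z [0.1992 0.2005 0.2011]
collar 989 [506.1 -14.6] [40.7 41.1] 13.3 z [0.113  0.1242 0.1256]
rim 494 [505.1 -14.2] [39.5 40.5] 87.7 z [0.1243 0.1248 0.1258]
rim z pct [0.1242 0.1247 0.1253 0.1257]
cmd turn [0.0003 0.0002 0.0003] shift [-1.242 -0.179  0.029] tcp [ 0.5259 -0.2008  0.2672] t 9.0 F [-0.9  0.8 -1.3] w 0.0358 q [-0.37  0.21  1.71 -0.    1.23  0.96]
```

View pics/w6.png

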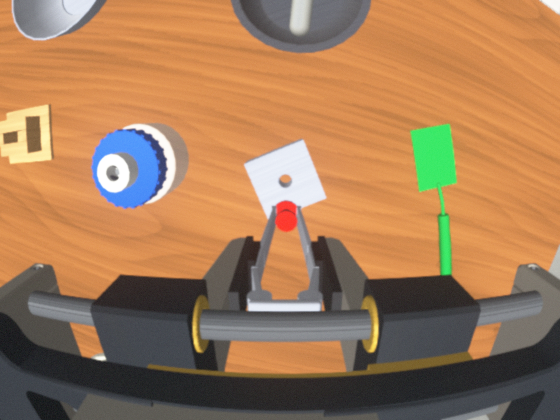

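The plug is lifted, upright in the tongs at (286,216), and the stand is empty. I go over the collar.

```bash
python3 -m inch '[[[0,0,0,-0.12,-0.016,0,175],[0,0,0,-0.35,-0.05,0,175],[0,0,0,-0.57,-0.08,0,175],[0,0,0,-0.65,-0.09,0,175]]]' >/dev/null
python3 -m inch '[[[0,0,0,-0.2,-0.03,0,175],[0,0,0,-0.4,-0.06,0,175],[0,0,0,-0.53,-0.08,0,175],[0,0,0,-0.59,-0.09,0,175],[0,0,0,-0.59,-0.09,0,175],[0,0,0,-0.59,-0.09,0,175],[0,0,0,-0.59,-0.09,0,175]]]'
python3 look.py w7; python3 -c "
from h import *
go(.5075,-.0135,.243,104)"
```

```text
time: 10.1
tcp_pos: [0.5053, -0.0117, 0.2662]
ee_rot: [0.789, -0.615, -0.002, 0.001]
force: [0.1, 0.4, -0.4]
width: 0.0359
red 485 [504.3 -11.3] [17.6 15.3] 7.6 z [0.1786 0.1988 0.2003]
tcp-0.140 3
tcp-0.130 0
tcp-0.120 0
tcp-0.110 0
tcp-0.100 3
tcp-0.090 55 [507.4 -10.4] [10.6 22.3] 13.9 z [0.1772 0.1792 0.1848]
tcp-0.080 48 [503.9 -11.3] [13.9 22.1] 13.7 z [0.1875 0.1914 0.1947]
tcp-0.070 91 [502.7 -11.6] [16.5 22.4] 14.0 z [0.197  0.2002 0.2046]
tcp-0.060 71 [504.2 -11.2] [13.6 23. ] 14.3 z [0.2076 0.2103 0.2152]
red tcp-0.118 0
red tcp-0.114 0
red tcp-0.110 0
red tcp-0.106 0
red tcp-0.102 0
red tcp-0.098 0
red tcp-0.094 0
red tcp-0.090 126 [508.2 -10.1] [ 9.6 13.4] 17.5 z [0.178  0.1792 0.1801]
red tcp-0.086 17 [507.8  -9. ] [ 4.4 10.1] 24.1 z [0.1803 0.1806 0.1821]
red tcp-0.082 0
red tcp-0.078 0
red tcp-0.074 15 [507.6  -8.3] [ 4.3 14.1] 36.2 z [0.1945 0.1952 0.1961]
red tcp-0.070 291 [503.  -11.5] [14.9 15.5] 89.8 z [0.1978 0.1991 0.2   ]
collar 956 [509.6 -13.8] [33.7 40.3] 2.5 z [0.1121 0.1243 0.1256]
rim 478 [509.6 -13.6] [31. 39.] 5.3 z [0.1244 0.1249 0.1258]
rim z pct [0.1243 0.1248 0.1253 0.1257]
cmd turn [0.0006 0.0004 0.0004] shift [ 0.016 -0.012  0.155] tcp [ 0.5053 -0.0117  0.2662] t 10.15 F [ 0.3  0.4 -1. ] w 0.0359 q [-0.03  0.12  1.82  0.    1.21  1.3 ]
```

View pics/w7.png

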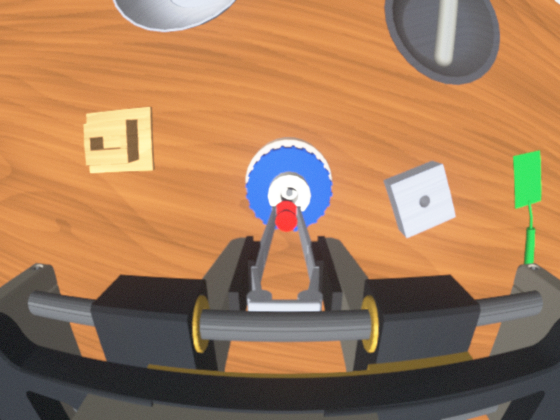

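The plug is over the tub at (286,215) with the collar at (290,195), partly hidden. I fit its visible rim with a fixed-radius circle.

```bash
python3 - <<'E'
from h import *
from scipy.optimize import least_squares
d=get_image('wrist'); P=wpts(d); im=d["img"].astype(int); r,g,b=im[...,0],im[...,1],im[...,2]
X,Y,Z=P[...,0],P[...,1],P[...,2]
m=(d["depth"]>0)&(np.hypot(X-.507,Y+.014)<.03)&(r>150)&(abs(r-b)<50)&(Z>.1225)&(Z<.13)
q=P[m]; h=cv2.convexHull((q[:,:2]*1000).astype(np.float32))[:,0]
h=h[h[:,0]>505]; print(len(h),h.round(1).tolist())
for R in(20,20.5,21):
    o=least_squares(lambda c:np.hypot(h[:,0]-c[0],h[:,1]-c[1])-R,[507,-14],loss="soft_l1"); print(R,o.x.round(2),o.cost.round(2))
# bore: dark pixels within the rim
dk=(d["depth"]>0)&(np.hypot(X-.507,Y+.014)<.02)&(r<120)&(g<120)&(b<120)&(Z<.13)
mr("bore",P[dk])
s=state(); print(s["tcp_pos"],s["ee_rot"])
E
```

```text
13 [[526.2000122070312, -16.799999237060547], [526.0999755859375, -11.800000190734863], [524.9000244140625, -7.099999904632568], [524.5999755859375, -6.199999809265137], [522.4000244140625, -1.7000000476837158], [516.0, 3.700000047683716], [509.29998779296875, 6.099999904632568], [508.1000061035156, -33.70000076293945], [513.7000122070312, -32.29999923706055], [517.5, -30.200000762939453], [519.2999877929688, -28.600000381469727], [520.7999877929688, -27.299999237060547], [524.0, -23.399999618530273]]
20 [506.22 -13.71] 0.1
20.5 [505.6  -13.65] 0.31
21 [504.98 -13.57] 0.9
bore 9 [505.6 -11.7] [ 2.9 14.5] 70.3 z [0.1177 0.1184 0.1198]
[ 0.50533214 -0.01158282  0.26625919] [ 7.88767308e-01 -6.14687456e-01 -2.24755758e-03  6.43901416e-04]
```

```bash
python3 -c "
from h import *
go(.5073,-.0138,.238,104)"
```

```text
cmd turn [0.0006 0.0004 0.0004] shift [ 0.018 -0.01   0.188] tcp [ 0.5053 -0.0116  0.2663] t 10.2 F [ 0.7 -0.7 -0.2] w 0.036 q [-0.03  0.12  1.82  0.    1.21  1.3 ]
```

```bash
python3 -m inch '[[[0.0006,0.0004,0,0.018,-0.01,0.03,175],[0.0006,0.0004,0,0.018,-0.01,0.08,175],[0.0006,0.0004,0,0.018,-0.01,0.13,175],[0.0006,0.0004,0,0.018,-0.01,0.17,175],[0.0006,0.0004,0,0.018,-0.01,0.188,175],[0.0006,0.0004,0,0.018,-0.01,0.188,175],[0.0006,0.0004,0,0.018,-0.01,0.188,175]]]'
python3 look.py w8 | grep -E "red|rim|tcp-0.080"; python3 -c "
from h import *
go(.5073,-.0138,.230,104)"
```

```text
time: 10.9
tcp_pos: [0.5074, -0.0137, 0.2381]
ee_rot: [0.789, -0.615, -0.0, -0.0]
force: [0.9, -0.9, -1.2]
width: 0.0358
red 452 [506.7 -13. ] [16.9 14.5] 14.2 z [0.1506 0.1708 0.1722]
tcp-0.080 49 [506.4 -13.5] [14. 22.] 13.8 z [0.1602 0.1636 0.1668]
red tcp-0.118 0
red tcp-0.114 0
red tcp-0.110 0
red tcp-0.106 0
red tcp-0.102 0
red tcp-0.098 0
red tcp-0.094 0
red tcp-0.090 115 [510.4 -12.5] [ 9.3 13.3] 16.1 z [0.1501 0.1512 0.152 ]
red tcp-0.086 15 [511.5 -11.4] [ 6.8 13.4] 28.9 z [0.1524 0.1528 0.1545]
red tcp-0.082 0
red tcp-0.078 0
red tcp-0.074 10 [512.1 -12.5] [ 1.6 10. ] 9.9 z [0.1664 0.1672 0.1681]
red tcp-0.070 294 [505.8 -13.3] [15.  14.5] 14.7 z [0.1699 0.1712 0.1721]
rim 463 [509.6 -13. ] [31.9 39.6] 12.5 z [0.1244 0.1248 0.1258]
rim z pct [0.1244 0.1247 0.1253 0.1258]
cmd turn [-0.0001  0.      0.0004] shift [-0.     0.001  0.055] tcp [ 0.5075 -0.0138  0.2383] t 10.95 F [ 1.  -0.3 -1.1] w 0.0362 q [-0.03  0.15  1.85  0.    1.14  1.29]
```

```bash
python3 -m inch '[[[0,0,0,0,0,0.02,175],[0,0,0,0,0,0.04,175],[0,0,0,0,0,0.055,175],[0,0,0,0,0,0.055,175]]]'
python3 -m inch '[[[0,0,0,0,0,0.01,175],[0,0,0,0,0,0.02,175],[0,0,0,0,0,0.02,175]]]'
python3 -m inch '[[[0,0,0,0,0,0.01,175],[0,0,0,0,0,0.02,175],[0,0,0,0,0,0.02,175]]]'
```

```text
time: 11.35
tcp_pos: [0.5072, -0.0137, 0.2296]
ee_rot: [0.789, -0.615, -0.0, 0.0]
force: [0.5, -0.2, 0.0]
width: 0.0359
time: 11.65
tcp_pos: [0.5072, -0.0138, 0.2264]
ee_rot: [0.789, -0.615, -0.0, 0.0]
force: [0.2, 0.3, 0.1]
width: 0.0359
time: 11.95
tcp_pos: [0.5072, -0.0137, 0.2233]
ee_rot: [0.789, -0.615, -0.0, 0.0]
force: [-0.2, 0.1, -0.6]
width: 0.0359
```

```bash
python3 -m inch '[[[0,0,0,0,0,0.007,175],[0,0,0,0,0,0.014,175],[0,0,0,0,0,0.014,175]]]'
python3 -m inch '[[[0,0,0,0,0,0.007,175],[0,0,0,0,0,0.014,175],[0,0,0,0,0,0.014,175]]]'
python3 -m inch '[[[0,0,0,0,0,0.007,175],[0,0,0,0,0,0.007,175]]]'
python3 look.py w9 | grep -E "red|rim|tcp-0.080"
```

```text
time: 12.25
tcp_pos: [0.5072, -0.0138, 0.2212]
ee_rot: [0.789, -0.615, -0.0, 0.0]
force: [0.4, 0.7, 1.1]
width: 0.0358
time: 12.55
tcp_pos: [0.507, -0.0137, 0.2188]
ee_rot: [0.789, -0.615, -0.0, 0.0]
force: [0.2, 0.1, -0.5]
width: 0.0358
time: 12.75
tcp_pos: [0.5069, -0.0138, 0.2175]
ee_rot: [0.789, -0.615, -0.001, 0.0]
force: [1.6, -0.5, -0.3]
width: 0.0356
red 451 [506.5 -12.9] [17.5 14.5] 16.2 z [0.1305 0.1504 0.1517]
tcp-0.080 47 [505.9 -13.5] [13.8 22. ] 14.1 z [0.1395 0.1431 0.1466]
red tcp-0.118 0
red tcp-0.114 0
red tcp-0.110 0
red tcp-0.106 0
red tcp-0.102 0
red tcp-0.098 0
red tcp-0.094 0
red tcp-0.090 100 [510.2 -12.1] [10.  13.7] 17.6 z [0.13   0.1309 0.1315]
red tcp-0.086 45 [511.4 -12.3] [ 8.  13.3] 11.0 z [0.1316 0.1319 0.1349]
red tcp-0.082 0
red tcp-0.078 0
red tcp-0.074 7 [510.8 -10.7] [ 1.9 10.5] 33.4 z [0.1454 0.1467 0.1473]
red tcp-0.070 269 [505.6 -13.6] [14.2 14.7] 39.1 z [0.1491 0.1507 0.1514]
rim 519 [506.2 -13.6] [39.1 37.8] 60.2 z [0.1245 0.125  0.127 ]
rim z pct [0.1244 0.1249 0.1256 0.1262]
```

```bash
python3 -m inch '[[[0,0,0,0,0,0.007,175],[0,0,0,0,0,0.007,175]]]'
python3 -m inch '[[[0,0,0,0,0,0.007,175],[0,0,0,0,0,0.007,175]]]'
```

```text
time: 13.0
tcp_pos: [0.5069, -0.0138, 0.2164]
ee_rot: [0.789, -0.615, -0.001, 0.0]
force: [-0.0, 0.3, 0.1]
width: 0.0356
time: 13.2
tcp_pos: [0.5071, -0.0137, 0.2155]
ee_rot: [0.789, -0.615, -0.0, 0.0]
force: [0.5, 0.4, 0.9]
width: 0.0357
```

```bash
python3 -c "
from h import *
for i in range(3): print(state()['force'],state()['tcp_pos'])"
```

```text
[0.45103678 0.43551989 0.89857056] [ 0.50711537 -0.01367118  0.21545449]
[0.45103678 0.43551989 0.89857056] [ 0.50711537 -0.01367118  0.21545449]
[0.45103678 0.43551989 0.89857056] [ 0.50711537 -0.01367118  0.21545449]
```

```bash
python3 -m inch '[[[0,0,0,0,0,0.007,175],[0,0,0,0,0,0.007,175]]]'
python3 -m inch '[[[0,0,0,0,0,0.005,175],[0,0,0,0,0,0.005,175]]]'
python3 look.py w10 | grep -E "red|rim"
```

```text
time: 13.4
tcp_pos: [0.5072, -0.0136, 0.2145]
ee_rot: [0.789, -0.615, -0.0, -0.0]
force: [0.5, 0.4, 3.5]
width: 0.0358
time: 13.6
tcp_pos: [0.5073, -0.0136, 0.2138]
ee_rot: [0.789, -0.615, -0.0, -0.0]
force: [-0.3, 0.5, 3.8]
width: 0.036
red 437 [507.  -12.7] [16.6 14.4] 14.5 z [0.128  0.1482 0.1495]
red tcp-0.118 0
red tcp-0.114 0
red tcp-0.110 0
red tcp-0.106 0
red tcp-0.102 0
red tcp-0.098 0
red tcp-0.094 0
red tcp-0.090 11 [511.9 -11. ] [ 5.4 11.7] 20.1 z [0.1271 0.1273 0.1277]
red tcp-0.086 111 [511.1 -12. ] [ 8.2 13.2] 17.5 z [0.1279 0.1287 0.1299]
red tcp-0.082 0
red tcp-0.078 0
red tcp-0.074 2
red tcp-0.070 51 [506.5 -12.9] [14.3 12.9] 14.0 z [0.1443 0.1474 0.1477]
rim 538 [506.7 -14. ] [38.7 38.9] 59.2 z [0.1245 0.125  0.1265]
rim z pct [0.1244 0.1248 0.1255 0.1263]
```

```bash
python3 -m inch '[[[0,0,0,0,0,0.004,175],[0,0,0,0,0,0.004,175]]]'
python3 -m inch '[[[0,0,0,0,0,0.004,175],[0,0,0,0,0,0.004,175]]]'
```

```text
time: 13.85
tcp_pos: [0.5072, -0.0136, 0.2131]
ee_rot: [0.789, -0.615, -0.0, -0.0]
force: [-0.1, 1.3, 3.3]
width: 0.0358
time: 14.05
tcp_pos: [0.5071, -0.0136, 0.2124]
ee_rot: [0.789, -0.615, -0.0, 0.0]
force: [-0.1, 0.1, 4.2]
width: 0.0357
```

```bash
python3 -m inch '[[[0,0,0,0,0,0.003,175],[0,0,0,0,0,0.003,175]]]'
python3 -m inch '[[[0,0,0,0,0,0.003,175],[0,0,0,0,0,0.003,175]]]'
```

```text
time: 14.25
tcp_pos: [0.5071, -0.0136, 0.212]
ee_rot: [0.789, -0.615, -0.0, 0.0]
force: [-0.3, 0.7, 3.8]
width: 0.0356
time: 14.45
tcp_pos: [0.5073, -0.0136, 0.2119]
ee_rot: [0.789, -0.615, -0.0, -0.0]
force: [-0.2, 0.7, 7.0]
width: 0.0356
```

Force is rising: the tips have reached the flange. I continue in fine steps.

```bash
python3 -m inch '[[[0,0,0,0,0,0.003,175],[0,0,0,0,0,0.003,175]]]'
```

```text
time: 14.65
tcp_pos: [0.5076, -0.0135, 0.2118]
ee_rot: [0.789, -0.615, -0.0, -0.0]
force: [-1.3, 1.0, 7.6]
width: 0.0357
```

```bash
python3 -m inch '[[[0,0,0,0,0,0.004,175],[0,0,0,0,0,0.004,175]]]'
```

```text
time: 14.85
tcp_pos: [0.5078, -0.0134, 0.2118]
ee_rot: [0.789, -0.615, 0.0, -0.001]
force: [-0.5, 1.1, 9.6]
width: 0.0356
```

```bash
python3 -m inch '[[[0,0,0,0,0,0.005,175],[0,0,0,0,0,0.005,175],[0,0,0,0,0,0.005,175]]]'
```

```text
time: 15.15
tcp_pos: [0.5081, -0.0134, 0.2118]
ee_rot: [0.789, -0.615, 0.0, -0.001]
force: [-1.5, 1.3, 10.6]
width: 0.0357
```

```bash
python3 -m inch '[[[0,0,0,-0.001,0.002,0.006,175],[0,0,0,-0.001,0.002,0.006,175],[0,0,0,-0.001,0.002,0.006,175],[0,0,0,-0.001,0.002,0.006,175],[0,0,0,-0.001,0.002,0.006,175],[0,0,0,-0.001,0.002,0.006,175],[0,0,0,-0.001,0.002,0.006,175],[0,0,0,-0.001,0.002,0.006,175]]]'; python3 look.py w11 | grep -E "red|rim"; python3 -c "
from h import *
go(.5073,-.0136,.2118,104)"
```

```text
time: 15.95
tcp_pos: [0.5081, -0.0133, 0.2118]
ee_rot: [0.789, -0.615, 0.001, -0.001]
force: [-1.2, 1.4, 12.0]
width: 0.0354
red 435 [507.  -12.7] [16.4 14.3] 12.0 z [0.1281 0.1482 0.1495]
red tcp-0.118 0
red tcp-0.114 0
red tcp-0.110 0
red tcp-0.106 0
red tcp-0.102 0
red tcp-0.098 0
red tcp-0.094 0
red tcp-0.090 0
red tcp-0.086 107 [511.1 -11.6] [ 8.1 12.5] 17.9 z [0.1274 0.1285 0.1295]
red tcp-0.082 6 [510.3 -10.9] [3.  7.3] 21.8 z [0.1298 0.1301 0.1314]
red tcp-0.078 0
red tcp-0.074 0
red tcp-0.070 11 [512.  -10.5] [ 1.6 10.2] 28.9 z [0.1436 0.1443 0.1454]
rim 550 [506.9 -14. ] [38.5 38.5] 62.2 z [0.1245 0.125  0.1268]
rim z pct [0.1245 0.1249 0.1255 0.1263]
cmd turn [-0.0004  0.      0.0004] shift [ 0.     0.006 -0.   ] tcp [ 0.5081 -0.0133  0.2118] t 16.0 F [-2.   0.5 12.5] w 0.0358 q [-0.03  0.17  1.88  0.    1.08  1.29]
```

Pressed at about 12–13 N for 0.8 s with the flange 4 mm proud of the rim, which means flush. I unload, release and lift.

```bash
python3 -m inch '[[[0,0,0,0,0.006,-0.002,175],[0,0,0,0,0.006,-0.003,170],[0,0,0,0,0.006,-0.004,160],[0,0,0,0,0.006,-0.006,150],[0,0,0,0,0.006,-0.008,143],[0,0,0,0,0.006,-0.01,143],[0,0,0,0,0.006,-0.01,143]]]'; python3 look.py w12 | grep -E "red|rim|tcp-0.0[67]0|tcp-0.080"
```

```text
time: 16.7
tcp_pos: [0.5071, -0.0136, 0.2131]
ee_rot: [0.789, -0.615, 0.001, -0.001]
force: [-0.5, 0.3, -0.6]
width: 0.0404
red 495 [507.4 -13.1] [16.6 17.9] 13.5 z [0.1281 0.148  0.1496]
tcp-0.080 63 [506.1 -12.9] [13.9 35.4] 13.7 z [0.1347 0.1369 0.142 ]
tcp-0.070 123 [505.3 -13.3] [16.  34.3] 14.0 z [0.1442 0.1486 0.1525]
tcp-0.060 53 [506.5 -13. ] [13.5 34.5] 14.1 z [0.1543 0.1574 0.1624]
red tcp-0.118 0
red tcp-0.114 0
red tcp-0.110 0
red tcp-0.106 0
red tcp-0.102 0
red tcp-0.098 0
red tcp-0.094 0
red tcp-0.090 1
red tcp-0.086 172 [509.3 -12.6] [12.7 17.9] 13.6 z [0.1278 0.1288 0.1298]
red tcp-0.082 2
red tcp-0.078 0
red tcp-0.074 0
red tcp-0.070 25 [509.8 -12.7] [ 7.5 15.2] 6.4 z [0.1437 0.1455 0.147 ]
rim 582 [506.5 -15. ] [39.9 37. ] 24.3 z [0.1246 0.1251 0.1365]
rim z pct [0.1246 0.125  0.1257 0.136 ]
```

Released, with the tips about 35 mm over all and centred. I lift straight up.

```bash
python3 -m inch '[[[0,0,0,0,0,-0.03,143],[0,0,0,0,0,-0.08,143],[0,0,0,0,0,-0.15,143],[0,0,0,0,0,-0.25,143],[0,0,0,0,0,-0.35,143],[0,0,0,0,0,-0.38,143],[0,0,0,0,0,-0.38,143]]]'; python3 - <<'E'
from h import *
d=get_image('wrist');save(d,'w13');P=wpts(d);im=d["img"].astype(int);r,g,b=im[...,0],im[...,1],im[...,2];X,Y,Z=P[...,0],P[...,1],P[...,2]
red=(d["depth"]>0)&(r>130)&(g<80)&(b<80)&(np.hypot(X-.507,Y+.014)<.04)
mr("flange",P[red&(Z<.135)]);mr("head",P[red&(Z>.144)])
go(.5004,.2374,.262,104)
E
```

```text
time: 17.45
tcp_pos: [0.5076, -0.0136, 0.2713]
ee_rot: [0.789, -0.615, 0.001, -0.002]
force: [-0.3, 0.5, -0.8]
width: 0.0405
flange 93 [509.4 -11.8] [10.5 17.5] 24.2 z [0.1278 0.1288 0.1299]
head 206 [506.7 -12.8] [13.9 14.6] 72.1 z [0.1461 0.1486 0.1497]
cmd turn [-0.0005  0.      0.0004] shift [-1.634 -0.365  0.058] tcp [ 0.5071 -0.0136  0.2705] t 17.5 F [ 0.3  0.2 -1.7] w 0.0405 q [-0.03  0.11  1.82  0.    1.21  1.29]
```

View pics/w13.png

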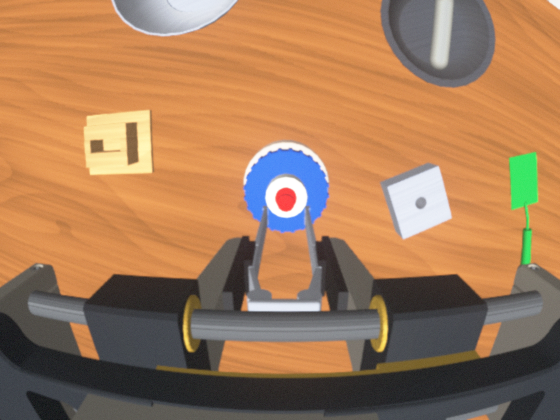

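The plug stays seated in the collar at (286,199), clear of the tongs. I carry the tongs back over the block.

```bash
python3 -m inch '[[[0,0,0,-0.15,-0.03,0,143],[0,0,0,-0.4,-0.09,0,143],[0,0,0,-0.66,-0.145,0,143],[0,0,0,-0.82,-0.18,0,143]]]' >/dev/null
python3 -m inch '[[[0,0,0,-0.25,-0.055,0,143],[0,0,0,-0.5,-0.11,0,143],[0,0,0,-0.7,-0.155,0,143],[0,0,0,-0.8,-0.18,0,143],[0,0,0,-0.8,-0.18,0,143],[0,0,0,-0.8,-0.18,0,143],[0,0,0,-0.8,-0.18,0,143]]]'
python3 -c "
from h import *
go(.5004,.2374,.15,104)"
```

```text
time: 18.6
tcp_pos: [0.4993, 0.2359, 0.2697]
ee_rot: [0.789, -0.615, 0.0, -0.001]
force: [0.2, 0.0, -0.3]
width: 0.0403
cmd turn [-0.0002  0.      0.0003] shift [-0.008 -0.008  0.798] tcp [0.4993 0.2359 0.2697] t 18.6 F [ 0.2  0.  -0.3] w 0.0403 q [ 0.44  0.19  1.73 -0.    1.22  1.76]
```

Lower to tips about 67 mm up, above the block's top, then check alignment.

```bash
python3 -m inch '[[[0,0,0,-0.008,-0.008,0.12,143],[0,0,0,-0.008,-0.008,0.35,143],[0,0,0,-0.008,-0.008,0.58,143],[0,0,0,-0.008,-0.008,0.75,143],[0,0,0,-0.008,-0.008,0.798,143],[0,0,0,-0.008,-0.008,0.798,143],[0,0,0,-0.008,-0.008,0.798,143]]]'
python3 - <<'E'
from h import *
go(.5004,.2374,.0915,104)
d=get_image('wrist');save(d,'w14');P=wpts(d);im=d["img"].astype(int);r,b=im[...,0],im[...,2];X,Y,Z=P[...,0],P[...,1],P[...,2]
n=(d["depth"]>0)&(abs(X-.5)<.06)&(abs(Y-.2375)<.07)
mr("block",P[n&(Z>.038)&(Z<.05)&(r-b>30)])
for lo in(.055,.065,.075,.09,.11,.125): mr("t%.3f"%lo,P[n&(Z>lo)&(Z<lo+.013)&(r-b<=30)])
E
```

```text
time: 19.3
tcp_pos: [0.5013, 0.2373, 0.1513]
ee_rot: [0.788, -0.615, 0.001, -0.001]
force: [0.2, 0.6, -0.7]
width: 0.0405
cmd turn [-0.0005  0.0001  0.0002] shift [-0.002  0.007  0.398] tcp [0.5013 0.2373 0.1513] t 19.3 F [ 0.2  0.6 -0.7] w 0.0405 q [ 0.44  0.31  1.85 -0.    0.98  1.76]
block 3697 [499.2 237.6] [58.6 69.8] 14.0 z [0.0422 0.0438 0.0449]
t0.055 0
t0.065 18 [506.2 239.4] [ 2.1 35.5] 14.8 z [0.0721 0.0756 0.0763]
t0.075 48 [505.4 239.3] [ 3.5 35.1] 14.0 z [0.0757 0.0819 0.0876]
t0.090 62 [503.1 238.6] [ 8.8 34.2] 12.9 z [0.0908 0.0975 0.1024]
t0.110 74 [502.8 238.6] [ 8.6 33.5] 14.3 z [0.1108 0.1151 0.1221]
t0.125 95 [502.2 238.7] [ 9.7 33.8] 14.3 z [0.1256 0.1322 0.1372]
```

```bash
python3 -m inch '[[[-0.0005,0,0,-0.002,0.006,0.05,143],[-0.0005,0,0,-0.002,0.006,0.1,143],[-0.0005,0,0,-0.002,0.006,0.14,143],[-0.0005,0,0,-0.002,0.006,0.17,143],[-0.0005,0,0,-0.002,0.006,0.19,143],[-0.0005,0,0,-0.002,0.006,0.2,143],[-0.0005,0,0,-0.002,0.006,0.2,143]]]'
python3 -c "
from h import *
go(.5004,.2374,.0915,104)"
```

```text
time: 20.05
tcp_pos: [0.5005, 0.2377, 0.1213]
ee_rot: [0.788, -0.615, -0.0, -0.0]
force: [-1.4, -0.2, -0.3]
width: 0.0406
cmd turn [-0.      0.0001  0.0002] shift [0.002 0.001 0.199] tcp [0.5005 0.2377 0.1213] t 20.05 F [-1.4 -0.2 -0.3] w 0.0406 q [0.44 0.35 1.87 0.   0.92 1.76]
```

```bash
python3 -m inch '[[[0,0,0,0.002,0,0.05,143],[0,0,0,0.002,0,0.1,143],[0,0,0,0.002,0,0.14,143],[0,0,0,0.002,0,0.17,143],[0,0,0,0.002,0,0.19,143],[0,0,0,0.002,0,0.195,143],[0,0,0,0.002,0,0.195,143]]]'
python3 -m inch '[[[0,0,0,0,0,0.004,143],[0,0,0,0,0,0.004,143]]]'
```

```text
time: 20.75
tcp_pos: [0.5007, 0.2374, 0.092]
ee_rot: [0.788, -0.615, -0.0, -0.0]
force: [-0.2, 0.3, -0.1]
width: 0.0404
time: 20.95
tcp_pos: [0.5008, 0.2375, 0.0916]
ee_rot: [0.788, -0.615, -0.0, -0.0]
force: [-0.2, 0.2, 0.1]
width: 0.0405
```

```bash
python3 -m inch '[[[0,0,0,0,0,0.003,143],[0,0,0,0,0,0.003,141],[0,0,0,0,0,0.003,138],[0,0,0,0,0,0.003,135],[0,0,0,0,0,0.003,130],[0,0,0,0,0,0.003,100],[0,0,0,0,0,0.003,50],[0,0,0,0,0,0.003,0],[0,0,0,0,0,0.003,0],[0,0,0,0,0,0.003,0]]]'
python3 -m inch '[[[0,0,0,0,0,-0.1,0],[0,0,0,0,0,-0.3,0],[0,0,0,0,0,-0.55,0],[0,0,0,0,0,-0.8,0],[0,0,0,0,0,-0.98,0],[0,0,0,0,0,-0.98,0]]]'
python3 - <<'E'
from h import *
d=get_image('wrist');P=wpts(d);im=d["img"].astype(int);r,b=im[...,0],im[...,2];X,Y,Z=P[...,0],P[...,1],P[...,2]
n=(d["depth"]>0)&(abs(X-.5)<.06)&(abs(Y-.2375)<.07)
mr("block",P[n&(Z>.038)&(Z<.05)&(r-b>30)]);mr("bow",P[n&(Z>.14)&(Z<.165)&(r-b<=30)])
s=get_image("scene");a=d["img"];c=cv2.resize(s["img"][150:350,120:480],(560,311))
cv2.imwrite("pics/fin.png",cv2.resize(np.vstack([a,c]),None,fx=.8,fy=.8)[...,::-1])
P=pts(s);im=s["img"].astype(int);red=(im[...,0]>150)&(im[...,1]<70)&(im[...,2]<70)&(np.hypot(P[...,0]-.507,P[...,1]+.014)<.05);mr("plug scene",P[red])
E
```

```text
time: 21.95
tcp_pos: [0.5008, 0.2375, 0.0911]
ee_rot: [0.788, -0.615, -0.0, -0.0]
force: [0.7, 0.5, 0.1]
width: 0.083
time: 22.55
tcp_pos: [0.5028, 0.2383, 0.2423]
ee_rot: [0.788, -0.615, 0.002, -0.003]
force: [0.0, 0.2, -0.0]
width: 0.0917
block 1858 [499.3 237.7] [58.4 69.2] 14.0 z [0.0422 0.0438 0.045 ]
bow 592 [499.7 237.7] [14.1 27.9] 14.0 z [0.148  0.1526 0.1538]
plug scene 57 [507.8 -14.7] [16.2 16.7] 5.7 z [0.1294 0.1477 0.1524]
```

View pics/fin.png

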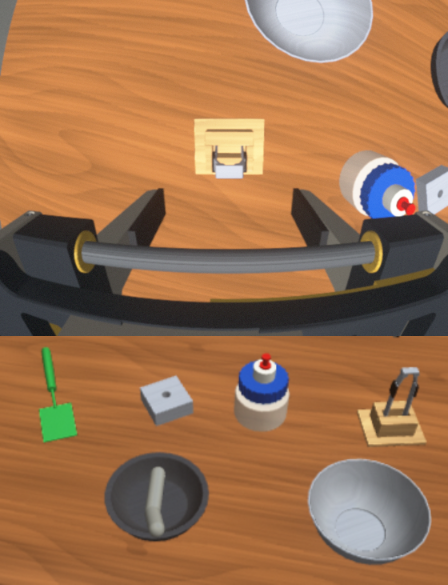

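The tongs stand upright in the block, with the bow at (230,170). The plug sits in the collar at (266,363), and the bystanders are untouched. I hand in.

```bash
python3 -c "
from plant import *
print(sign_off())"
```

```text
the job is handed in; nothing more can be done
None
```

The plug is seated in the tub's collar and the tongs are back standing in their block. I handed the job in at about 22.6 s; the hand-in gives no verdict.

- **Lift:** The tongs gripped the plug by its neck and lifted it about 14 cm above the stand. Only the tongs touched the plug in any of the pictures.
- **Press:** I felt the flange reach the rim, then held a wrist reading of 10.6–12.5 N for 0.8 s. Allowing about 1 N for the weight carried, that is roughly 12–13 N on the plug, and no reading came near 20 N. The plug slipped about 3 mm in the tongs before their tips met the flange.
- **Last checks:**
  - The flange top measured 4 mm above the rim, which is its own thickness, so it is flush.
  - The plug's axis is about 1 mm from the collar's centre.
  - The bow measured (0.4997, 0.2377), within 0.2 mm of where it stood at the start and at its starting height.
  - The cobek, bowl and spatula look unmoved in the picture; I did not measure them.
- **Disagreement:** The scene and top cameras differed by up to 7 mm in x on the plug, so I used the wrist camera for the final alignments. The push through the rubber cheeks read only about 1–2 N, less than the stated 3–8 N, but the flange height shows the plug is home.

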